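# Unclip the guard and send the scoring tool to the wash

### The job

The scoring tool is due for washing: squeeze the guard on the tool holder so that its snap tab is pressed in, lift the guard straight off without forcing it against its catch, and stand it upright on the wooden board. Then pull the scoring tool up out of the holder and lower it, blade end down, into the steel beaker, letting go only when it is nearly at the bottom. Leave the beaker standing and do not disturb the loaf, bowl, scraper and brush.

Things in the scene. Friction and masses are not known exactly. Their poses are not given: they have to be found in the camera images.
- holder: Fixed aluminium tool holder: block 110 x 80 mm (x, y), 65 mm high; its top is the deck. A rim (outside 95 x 65 mm, 6 mm thick) rises 12 mm above the deck round the guard's foot, 1.5 mm play per side, with a catch for the tab inside its +y side. In the deck's centre is an upright round well, 17 mm wide, 55 mm deep, for the scoring tool. Origin: centre of the underside, on the bench.
- guard_grip (a point): Grip centre of the guard: loose white plastic hood, open below, 80 x 50 mm (x, y), 62 mm high, walls 3 mm, about 110 g, standing on the holder's deck inside the rim, over the tool; same yaw as the holder. Point: on its centre axis, 36 mm above its lower edge, level with the tab's button. Tab in its +y long side. Must rise over 60 mm to clear the tool.
- button (a point): Centre of the outer face of the snap tab's ribbed button (14 x 12 mm), 4 mm proud of the middle of the guard's +y wall, 29 mm from its axis. Pinch the guard here across its y width (54 mm over the button, 50 mm over the walls), one finger on the button, the other on the opposite wall, till the button is about flush: this frees the barb at the tab's foot and grips the guard.
- guard_base (a point): Centre of the guard's lower edge, the plane it stands on; 36 mm below guard_grip.
- tab (a joint): Angle of the guard's sprung snap tab, hinged near the guard's top, 20 mm above the button's middle: 0 at rest (barb caught under the rim's catch), grows as the button is pressed inward; free of the catch above about 0.12 rad, button about flush at 0.2 to 0.25 rad (stop). Takes about 4 to 6 N at the button; springs back.
- lame_mid (a point): Centre of the scoring tool: straight round wooden handle, 14 mm thick, with a steel foot 11 x 10 mm, 26 mm long, holding the blade; 110 mm long in all, about 50 g. It stands handle up in the holder's well, leaning at most 0.1 rad, its top 55 mm above the deck, under the guard. Point: 55 mm from either end; z points to the handle's end.
- lame_foot (a point): Middle of the lower (blade) end face of the scoring tool.
- board: Fixed light wooden board lying on the bench, 190 x 170 mm (its x, y), 15 mm thick; origin: centre of its underside, on the bench.
- beaker: Loose open steel beaker, round, 68 mm outside at the rim, about 60 mm inside, a little narrower at the foot, 70 mm high, floor about 5 mm thick, 0.5 kg. Origin: centre of its underside, on the bench; z up.
- loaf: Bystander: round baked loaf, 164 mm across, 67 mm high, beyond the work. Origin: centre of underside.
- salt_bowl: Bystander: low white bowl, 100 mm across, 45 mm high, near the robot on its right. Origin: centre of underside.
- scraper: Bystander: bench scraper lying flat, steel blade with wooden grip, about 100 x 130 mm, 22 mm high, near the robot on its left.
- brush: Bystander: brush lying on the bench, beyond the work.

How it is judged:
By the outcome, as a careful person would: the job done as asked, in the order asked, and still so for the second after the job is handed in, with the robot touching nothing.
It also fails if it takes over 61 s, if anything falls off the work surface, if the arm or the gripper's body presses on something with over 40 N, if the wrist force passes 120 N, or if a joint passes its speed limit or range.

### The arm

A 7-joint arm with a two-finger parallel gripper is mounted at the origin on the work surface. World frame = base frame: x ahead of the robot, y to its left, z up, the work surface at z = 0. Lengths are in m, angles in rad, forces in N, time in s.
With the tool pointing down it reaches from about 0.4 to 0.85 m from the base axis. Payload 10.4 kg.
Tool frame: the origin (TCP) lies on the centre line of the jaws, within the pads' length; the fingertips stand 22 mm ahead of it and the grasp point (between the pads) lies 3 mm ahead of it; z points along the fingers, x is the direction in which the jaws open and shut, and the axes are right-handed (so a half turn about z gives the same grasp; the last joint's range is limited). The gripper opens to 85 mm and grips with 20 to 120 N. Pads are 22 mm wide; open, the fingers measure 114 mm over their backs; the gripper's body (76 mm by 85 mm) begins 54 mm behind the grasp point. The pads swing forward as they close: fully open they stand 13 mm farther back than shut.
Start: joints at [-1.168, 0.332, -0.065, 1.46, 0.022, 1.35, -0.088], TCP at [0.258, 0.569, 0.253] pointing down, gripper open.
Joint ranges: [-2.6, 2.6], [-0.5, 2.12], [-1.47, 1.34], [0.16, 2.42], [-1.27, 4.41], [0.06, 2.06], [-2.6, 2.6]. Speed limits (rad/s): [2.22, 2.22, 2.79, 2.79, 3.14, 3.14, 3.14].

### API

Orientations are given as [roll, pitch, yaw] about the fixed x, y, z axes, in that order (R = Rz(yaw) Ry(pitch) Rx(roll)).
In Python, from bench import * gives the robot as it stands.
- The arm moves only by the tool jog_arm, never from a script. Its argument "commands" is a list of rows, each an object with "travel": the shift along the tool's x, y, z in m, a list of three; "rot": the turn, a rotation vector about the tool's x, y, z in degrees, a list of three. In form: [{"travel": [tx, ty, tz], "rot": [wx, wy, wz]}, ...]. A call has 1 to 5 rows; each row is the pose to reach, as a shift and turn from the pose commanded when the call began, along the tool's axes at that moment; what a row does not reach only later rows make up. A row lasts 1/12 s, in which the tool goes at most 41.7 mm and 7.16 degrees, less where a joint would pass 70% of its speed; a pose out of reach is approached as far as the arm can. A call with a gripper value outside its range is refused whole. "claw" is the closure in counts, from 0 (fully open) to 255 (shut), set as the call begins (left out, the last holds). The fingers move at their own pace and stop on an object; the grip force is fixed at half the most. Time passes only in rows, so rows that repeat a pose let the fingers close. It gives the time, the measured TCP pose, the force and the opening at its end, in the units of the state.
- read_state(): the state, without advancing time (a new reading comes with each control period).
- grab_frame(name): name is "scene" or "top" or "wrist"; returns a dict with "img" (384x512x3 uint8, blue, green, red), "range_z" (384x512 float32, m along the optical axis (not along the pixel's ray), 0 where there is no reading), "fx", "fy", "cx", "cy" (pixels), "eye" and "orientation" of the camera in the world. Camera axes: x right, y down, z forward; pixel columns grow to the right and rows downward; lengths in m; the calibration is good to about 2 mm. The wrist camera is an equidistant fisheye: a pixel r from the principal point sees the ray r / f radians off the axis. A picture is of the moment at which its call begins.
- close_job(): hands the job in, once; it reports no verdict.
The state is a dict: "t": time; "joints": joint angles; "qvel": joint speeds; "joint_torque": joint torques, N m; "tcp_pos": TCP position; "tcp_rot": TCP orientation; "contact_force": force on the tool from outside, world axes, zero at the start; "ft_torque": the same for the moment, N m; "finger_gap": finger opening in m.
Only numpy, scipy, OpenCV 4.12 (cv2) and the standard library are available. Lean on these libraries where they do the work, as an engineer would, in place of code of your own. Each camera call takes 0.05 s, during which the arm holds its last target.

## Working session

There is one attempt and no reset: what is moved stays moved. The work goes in short steps, Python scripts to look and compute and a tool call to move; the robot and the scene stay as the last step left them, time stands still between calls to the robot, and variables do not carry over. Pictures are saved under pics/ and viewed, and the job is handed in when it is done.

Besides the shell and the picture viewer there is one more tool, called as a command line: name --argument value ..., lists and objects as JSON in quotes. jog_arm: Moves the arm, as the interface text tells. Its arguments: {"type":"object","properties":{"commands":{"type":"array"},"claw":{"type":"number"}},"required":["commands"]}

```bash
mkdir -p pics
python3 - <<'E'
from bench import *
import cv2
s=read_state();print(s)
for n in("scene","top"):
    f=grab_frame(n);cv2.imwrite(f"pics/{n}0.png",f["img"]);print(n,{k:v for k,v in f.items() if k not in("img","range_z")})
E
```

```text
{'t': 0.0, 'joints': array([-1.16762968,  0.33288482, -0.06470383,  1.46092026,  0.02159363,
        1.34988822, -0.08852199]), 'qvel': array([-1.50772005e-03,  1.50381651e-03,  4.72471770e-04,  6.96224600e-04,
        1.00277419e-03, -3.90548093e-04,  3.21830610e-05]), 'joint_torque': array([-2.05964943e-04, -6.25435925e+01,  4.93380195e-02, -3.91602266e+01,
        1.63752283e-02,  9.67935717e-03,  5.63409543e-06]), 'tcp_pos': array([0.25799874, 0.56889938, 0.25251788]), 'tcp_rot': array([3.14153629e+00, 1.40429456e-03, 1.14503041e+00]), 'contact_force': array([-0.01208075, -1.11048532, -0.2310272 ]), 'ft_torque': array([-0.01527687,  0.01535805,  0.01012745]), 'finger_gap': 0.08535591505391223}
scene {'fx': 368.5319786175406, 'fy': 368.5319786175406, 'cx': 253.5783622288061, 'cy': 192.69003836069115, 'eye': array([1.00184803, 0.39466491, 0.78654814]), 'orientation': array([-2.41997451, -0.00978157,  2.2888464 ])}
top {'fx': 413.6738281342612, 'fy': 413.6738281342612, 'cx': 260.3661160609185, 'cy': 198.4370881104042, 'eye': array([0.41549605, 0.0236875 , 1.03753595]), 'orientation': array([-3.02316093, -0.0032161 , -1.5747089 ])}
```

View pics/scene0.png

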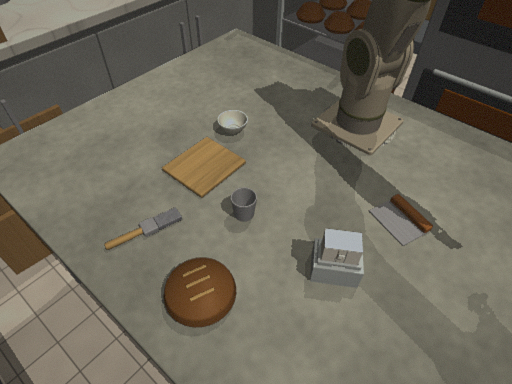

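View pics/top0.png

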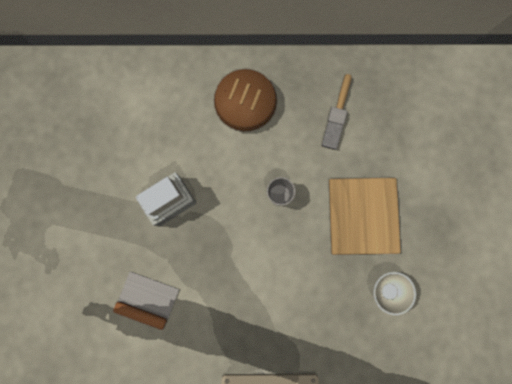

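The top view shows the guard and holder near (165,198), the beaker at (281,192), the board at (365,215), the loaf at (245,100), the brush at (338,115), the bowl at (395,293) and the scraper at (147,300). In the scene view the button faces the camera at about (342,255). Next I'll work out positions.

```bash
cat > h.py <<'E'
import numpy as np, cv2
from scipy.spatial.transform import Rotation as R
def Rm(f): return R.from_euler('xyz',f["orientation"]).as_matrix()
def cloud(f):
    z=f["range_z"];v,u=np.indices(z.shape)
    p=np.stack([(u-f["cx"])/f["fx"]*z,(v-f["cy"])/f["fy"]*z,z],-1)
    P=p@Rm(f).T+f["eye"]; P[z<=0]=np.nan
    return P
def ray(f,u,v,h):
    d=Rm(f)@np.array([(u-f["cx"])/f["fx"],(v-f["cy"])/f["fy"],1]); return f["eye"]+d*(h-f["eye"][2])/d[2]
def proj(f,p):
    c=(np.asarray(p)-f["eye"])@Rm(f); return c[...,:2]/c[...,2:]*[f["fx"],f["fy"]]+[f["cx"],f["cy"]]
E
python3 - <<'E'
from bench import *
from h import *
F={n:grab_frame(n) for n in("scene","top")}
import pickle;pickle.dump(F,open("f0.pkl","wb"))
for n,f in F.items():
    P=cloud(f);Z=P[...,2]
    print(n,"bench z",np.nanmedian(Z[150:250,200:260]))
    def rep(name,lo,hi,box):
        x0,x1,y0,y1=box
        m=(Z>lo)&(Z<hi)&(P[...,0]>x0)&(P[...,0]<x1)&(P[...,1]>y0)&(P[...,1]<y1)
        q=P[m]
        if len(q)<5: print(name,len(q));return
        r=cv2.minAreaRect(q[:,:2].astype(np.float32)*1000)
        print(name,len(q),"z",np.median(q[:,2]).round(4),"rect",np.round(r[0],1),np.round(r[1],1),round(r[2],1))
    hb=(.3,.55,.12,.4)
    rep("guardtop",.118,.14,hb);rep("rim",.072,.082,hb);rep("deck+",.058,.082,hb)
    rep("board",.010,.02,(.2,.6,-.4,-.1))
    rep("beaker",.05,.08,(.35,.5,-.1,.05))
    rep("loaf",.03,.08,(.5,.8,-.1,.2))
    rep("bowl",.03,.06,(.1,.35,-.4,-.2))
    rep("scraper",.008,.03,(.1,.3,.15,.5))
    rep("brush",.008,.03,(.48,.8,-.3,-.1))
    im=f["img"]; 
s=F["scene"]["img"][215:300,295:380];cv2.imwrite("pics/zs.png",cv2.resize(s,None,fx=7,fy=7,interpolation=2))
s=F["top"]["img"][160:240,120:210];cv2.imwrite("pics/zt.png",cv2.resize(s,None,fx=7,fy=7,interpolation=2))
E
```

```text
scene bench z 0.0007913314236654978
guardtop 610 z 0.1269 rect [533.5 250. ] [51.2 79.7] 33.5
rim 124 z 0.0767 rect [537.1 250.1] [ 32.5 111.3] 7.3
deck+ 284 z 0.0679 rect [534.8 251.1] [ 57.4 124.4] 18.4
board 2638 z 0.0144 rect [ 430.8 -239. ] [322.8 173.1] 2.0
beaker 0
loaf 2417 z 0.0586 rect [661.5  65.8] [260.3 281.8] 87.9
bowl 221 z 0.0386 rect [ 303.3 -293.4] [98.8 91.3] 88.3
scraper 536 z 0.0209 rect [263.7 311.8] [129.   44.9] 72.2
brush 2097 z 0.015 rect [ 638.5 -216.5] [327.6 157.3] 5.0
top bench z -0.00022491393553547567
guardtop 691 z 0.1268 rect [532.  248.4] [50.4 80.4] 32.6
rim 185 z 0.0763 rect [511.7 234.6] [26.2 94.9] 40.3
deck+ 482 z 0.0666 rect [531.3 247.8] [ 78.8 111.1] 32.0
board 5483 z 0.0146 rect [ 430.2 -240.8] [321.  174.5] 2.6
beaker 0
loaf 2372 z 0.0572 rect [657.9  69.5] [259.4 284.7] 89.7
bowl 420 z 0.0412 rect [ 304.9 -295.2] [98.4 90.1] 89.9
scraper 703 z 0.0209 rect [269.6 309.3] [130.9  71.5] 79.1
brush 3313 z 0.0151 rect [ 638.6 -216.8] [327.1 154.7] 5.1
```

View pics/zs.png

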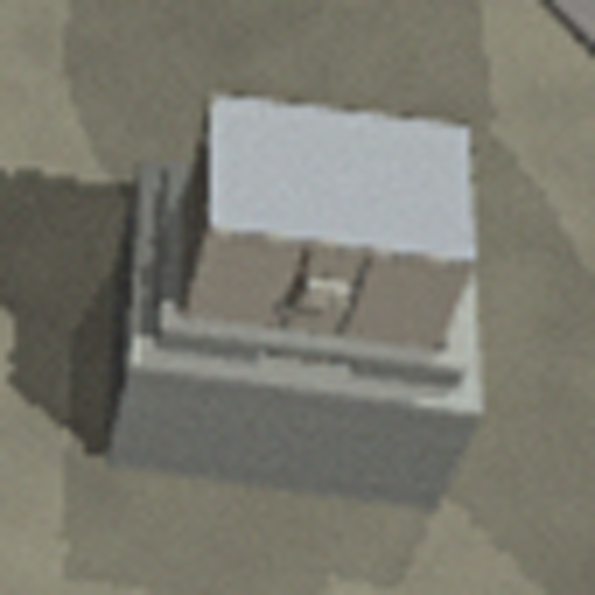

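View pics/zt.png

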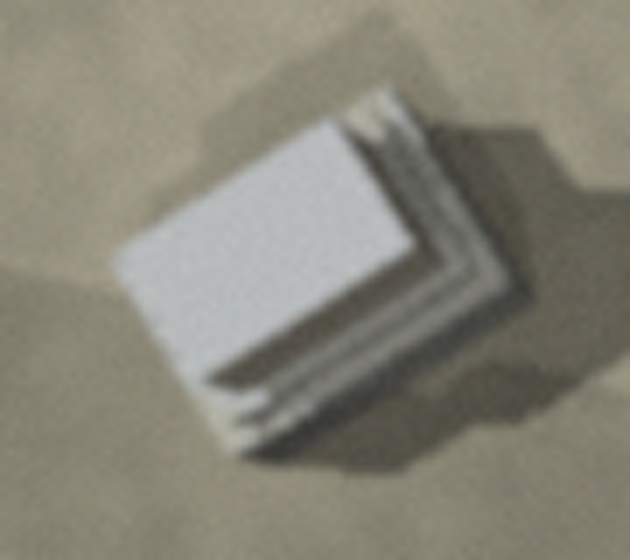

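Run:
```python
from h import *
import pickle;F=pickle.load(open("f0.pkl","rb"))
for n,f in F.items():
    P=cloud(f);Z=P[...,2]
    def rep(name,lo,hi,box,circ=False):
        x0,x1,y0,y1=box
        m=(Z>lo)&(Z<hi)&(P[...,0]>x0)&(P[...,0]<x1)&(P[...,1]>y0)&(P[...,1]<y1)
        q=P[m]
        if len(q)<5: print(name,len(q));return
        r=cv2.minAreaRect(q[:,:2].astype(np.float32)*1000)
        print(name,len(q),"z",np.median(q[:,2]).round(4),"rect",np.round(r[0],1),np.round(r[1],1),round(r[2],1))
        if circ: print("  circ",cv2.minEnclosingCircle(q[:,:2].astype(np.float32)*1000))
    hsv=cv2.cvtColor(f["img"],cv2.COLOR_BGR2HSV)
    box=(320,410,165,265) if n=="top" else (155,250,130,200)
    m=((hsv[...,1]>90)&(hsv[...,0]>8)&(hsv[...,0]<25)).astype(np.uint8)
    mm=np.zeros_like(m);mm[box[2]:box[3],box[0]:box[1]]=m[box[2]:box[3],box[0]:box[1]]
    c=max(cv2.findContours(mm,0,2)[0],key=cv2.contourArea).reshape(-1,2)
    q=np.array([ray(f,u,v,.015)[:2] for u,v in c])*1000
    r=cv2.minAreaRect(q.astype(np.float32));print("board colour",r)
    rep("beaker",.060,.08,(.45,.62,-.12,.05),1)
    rep("beakermid",.03,.06,(.45,.62,-.12,.05),1)
    rep("loaf",.03,.08,(.6,.9,-.1,.25),1)
    rep("bowl",.03,.06,(.2,.45,-.45,-.2),1)
    rep("brush",.008,.04,(.55,.9,-.35,-.1))
    m=(np.abs(P[...,0]-.5)<.1)
```

```text
board colour ((499.1663513183594, -231.23294067382812), (192.5888671875, 174.30230712890625), 0.8570830821990967)
beaker 185 z 0.0671 rect [549.5 -26.3] [67.6 65.7] 26.7
  circ ((548.6367797851562, -26.111814498901367), 35.54905319213867)
beakermid 319 z 0.0458 rect [549.8 -25.4] [64.2 59.9] 42.3
  circ ((550.1043701171875, -26.147315979003906), 32.97929763793945)
loaf 3716 z 0.056 rect [791.1  61.5] [153.  153.6] 6.2
  circ ((790.495361328125, 60.68115997314453), 78.7021713256836)
bowl 250 z 0.0394 rect [ 309.  -294.9] [98.1 98.5] 70.9
  circ ((309.049072265625, -293.7177429199219), 51.44907760620117)
brush 1494 z 0.0157 rect [ 700.7 -217. ] [322.8 170.7] 7.7
board colour ((494.21923828125, -237.02874755859375), (187.86912536621094, 169.3247528076172), 0.679482102394104)
beaker 147 z 0.0689 rect [548.7 -27.6] [64.1 67.3] 89.8
  circ ((548.9047241210938, -27.786205291748047), 33.946529388427734)
beakermid 111 z 0.0448 rect [549.2 -28.4] [58.7 57.7] 41.3
  circ ((548.2692260742188, -27.099761962890625), 30.547576904296875)
loaf 2949 z 0.0565 rect [786.5  58. ] [154.  152.8] 52.0
  circ ((786.9050903320312, 57.3768196105957), 78.8777084350586)
bowl 461 z 0.0418 rect [ 308.5 -295.3] [97.2 98.4] 0.5
  circ ((308.3032531738281, -295.31732177734375), 49.90530014038086)
brush 1943 z 0.0157 rect [ 699.  -218.4] [324.1 170.2] 8.2
```

```bash
cat > go.py <<'E'
import sys
from bench import *
from h import *
# go.py x y z yawdeg : tool-frame shift/turn from measured pose
s=read_state();x,y,z,w=map(float,sys.argv[1:5])
A=R.from_euler('xyz',s["tcp_rot"]);B=R.from_euler('xyz',[np.pi,0,np.radians(w)])
d=np.array([x,y,z])-s["tcp_pos"]
print("t",round(s["t"],2),"pos",s["tcp_pos"].round(4),"rpy",np.degrees(s["tcp_rot"]).round(2),"F",s["contact_force"].round(1),"gap",round(s["finger_gap"],4))
print("travel",A.inv().apply(d).round(4),"rot",np.degrees((A.inv()*B).as_rotvec()).round(2),"j",s["joints"].round(2))
E
python3 go.py .5327 .2492 .25 33
```

```text
t 0.2 pos [0.2581 0.569  0.2529] rpy [1.80e+02 5.00e-02 6.56e+01] F [-0.3 -0.3 -0.3] gap 0.086
travel [-0.1778  0.3822  0.003 ] rot [2.00e-02 4.00e-02 3.26e+01] j [-1.17  0.33 -0.06  1.46  0.02  1.35 -0.09]
```

jog_arm --commands '[{"travel": [-0.178, 0.382, 0], "rot": [0, 0, 32.6]}, {"travel": [-0.178, 0.382, 0], "rot": [0, 0, 32.6]}, {"travel": [-0.178, 0.382, 0], "rot": [0, 0, 32.6]}, {"travel": [-0.178, 0.382, 0], "rot": [0, 0, 32.6]}, {"travel": [-0.178, 0.382, 0], "rot": [0, 0, 32.6]}]'

```text
t: 0.62
tcp_pos: [0.3947, 0.4093, 0.2533]
tcp_rot: [-3.141, -0.0, 0.569]
contact_force: [0.3, -0.4, -0.0]
finger_gap: 0.0853
```

```bash
python3 go.py .5327 .2492 .25 33
```

```text
t 0.62 pos [0.3947 0.4093 0.2533] rpy [-179.99   -0.     32.61] F [ 0.3 -0.4 -0. ] gap 0.0853
travel [0.03   0.2092 0.0033] rot [-0.01 -0.   -0.39] j [-0.98  0.2   0.11  1.62 -0.02  1.32 -0.3 ]
```

jog_arm --commands '[{"travel": [0.03, 0.204, 0.003], "rot": [0, 0, 0]}, {"travel": [0.03, 0.204, 0.003], "rot": [0, 0, 0]}, {"travel": [0.03, 0.204, 0.003], "rot": [0, 0, 0]}, {"travel": [0.03, 0.204, 0.003], "rot": [0, 0, 0]}, {"travel": [0.03, 0.204, 0.003], "rot": [0, 0, 0]}]'

```text
t: 1.03
tcp_pos: [0.5312, 0.2542, 0.2504]
tcp_rot: [3.141, -0.0, 0.576]
contact_force: [0.3, -0.1, 0.9]
finger_gap: 0.0852
```

jog_arm --commands '[{"travel": [0, 0, 0], "rot": [0, 0, 0]}, {"travel": [0, 0, 0], "rot": [0, 0, 0]}, {"travel": [0, 0, 0], "rot": [0, 0, 0]}]'

```text
t: 1.28
tcp_pos: [0.5298, 0.2567, 0.2501]
tcp_rot: [-3.141, 0.0, 0.576]
contact_force: [-1.1, 1.3, -0.3]
finger_gap: 0.085
```

```bash
python3 go.py .5327 .2492 .25 33
python3 - <<'E'
from bench import *
import cv2
f=grab_frame("wrist");cv2.imwrite("pics/w1.png",f["img"]);print({k:v for k,v in f.items() if k not in("img","range_z")})
import pickle;pickle.dump(f,open("w1.pkl","wb"))
E
```

```text
t 1.28 pos [0.5298 0.2567 0.2501] rpy [-1.7997e+02  2.0000e-02  3.3000e+01] F [-1.1  1.3 -0.3] gap 0.085
travel [-0.0016  0.0078  0.0001] rot [-0.03  0.02  0.  ] j [-0.73  0.25  0.24  1.58 -0.06  1.32  0.1 ]
{'fx': 297.3186396354542, 'fy': 297.3186396354542, 'cx': 252.0424241107199, 'cy': 189.06517841013826, 'eye': array([0.48996742, 0.31636524, 0.37050833]), 'orientation': array([2.85199148e+00, 1.19682292e-03, 5.76306661e-01])}
```

View pics/w1.png

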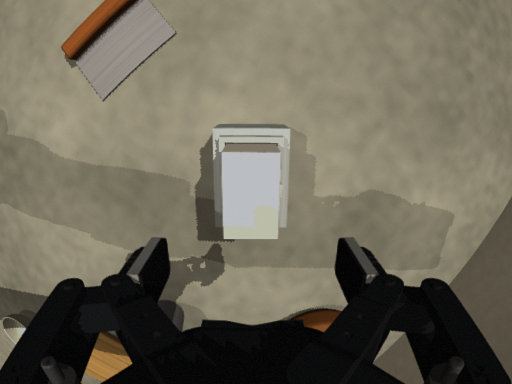

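The wrist view shows the guard top at roughly (223..280, 151..239), square to the jaws. I'll check its centre here.

```bash
cat >> h.py <<'E'
def fray(f,u,v,h):
    a=np.array([u-f["cx"],v-f["cy"]]);r=np.hypot(*a);t=r/f["fx"]
    d=Rm(f)@np.array([*(a/max(r,1e-9)*np.sin(t)),np.cos(t)]);return f["eye"]+d*(h-f["eye"][2])/d[2]
def fcloud(f):
    z=f["range_z"];v,u=np.indices(z.shape);a=np.stack([u-f["cx"],v-f["cy"]],-1);r=np.hypot(a[...,0],a[...,1])+1e-9
    t=r/f["fx"];p=np.concatenate([a/r[...,None]*np.tan(t)[...,None],np.ones(z.shape+(1,))],-1)*z[...,None]
    P=p@Rm(f).T+f["eye"];P[z<=0]=np.nan;return P
E
python3 - <<'E'
from h import *
import pickle;f=pickle.load(open("w1.pkl","rb"))
P=fcloud(f);Z=P[...,2]
for a,lo,hi in(("top",.118,.137),("rim",.07,.083),("deck+rim",.058,.083)):
    m=np.zeros(Z.shape,bool);m[110:250,190:310]=True
    m&=(Z>lo)&(Z<hi);q=P[m][:,:2].astype(np.float32)*1000;r=cv2.minAreaRect(q);print(a,len(q),np.median(Z[m]),r)
g=cv2.cvtColor(f["img"],cv2.COLOR_BGR2GRAY)
c=np.array([fray(f,u,v,.127)[:2] for u,v in((222.5,151.5),(280,151.5),(278.5,239),(223,239.5))])
print(c.round(4),c.mean(0),[np.hypot(*(c[i]-c[i-1])).round(4) for i in range(4)])
e=c[3]-c[0];print(np.degrees(np.arctan2(e[1],e[0])))
E
```

```text
top 5006 0.12680984788674476 ((532.3245849609375, 247.88714599609375), (49.686302185058594, 80.1427993774414), 32.66877365112305)
rim 953 0.0768140672006839 ((531.9429321289062, 248.40892028808594), (64.41820526123047, 94.52577209472656), 32.63445281982422)
deck+rim 2666 0.06535617295007226 ((531.9581298828125, 248.27972412109375), (80.17398071289062, 110.10687255859375), 32.83622741699219)
[[0.491  0.2693]
 [0.531  0.2953]
 [0.5753 0.2287]
 [0.5332 0.2007]] [0.53262381 0.24848591] [np.float64(0.0806), np.float64(0.0477), np.float64(0.08), np.float64(0.0506)]
-58.37622687645793
```

```bash
python3 go.py .5322 .2483 .15 32.7
```

```text
t 1.33 pos [0.5293 0.2574 0.2501] rpy [-1.7996e+02  2.0000e-02  3.3090e+01] F [-0.3  0.3 -0.7] gap 0.0852
travel [-0.0025  0.0093  0.1001] rot [-0.04  0.02  0.39] j [-0.73  0.25  0.24  1.58 -0.06  1.32  0.1 ]
```

jog_arm --commands '[{"travel": [-0.002, 0.009, 0.04], "rot": [0, 0, 0.4]}, {"travel": [-0.002, 0.009, 0.08], "rot": [0, 0, 0.4]}, {"travel": [-0.002, 0.009, 0.1], "rot": [0, 0, 0.4]}, {"travel": [-0.002, 0.009, 0.1], "rot": [0, 0, 0.4]}, {"travel": [-0.002, 0.009, 0.1], "rot": [0, 0, 0.4]}]'

```text
t: 1.75
tcp_pos: [0.5323, 0.2488, 0.1501]
tcp_rot: [-3.141, 0.002, 0.571]
contact_force: [0.1, -0.3, 0.1]
finger_gap: 0.0854
```

jog_arm --commands '[{"travel": [0, 0, 0], "rot": [0, 0, 0]}, {"travel": [0, 0, 0], "rot": [0, 0, 0]}, {"travel": [0, 0, 0], "rot": [0, 0, 0]}]'

```text
t: 2.0
tcp_pos: [0.534, 0.2485, 0.1522]
tcp_rot: [-3.141, -0.003, 0.57]
contact_force: [0.2, -0.4, 0.4]
finger_gap: 0.0854
```

```bash
python3 go.py .5322 .2483 .103 32.7;python3 -c "
from bench import *
grab_frame('top')";python3 go.py .5322 .2483 .103 32.7
```

```text
t 2.0 pos [0.534  0.2485 0.1522] rpy [-179.99   -0.18   32.63] F [ 0.2 -0.4  0.4] gap 0.0854
travel [-0.0018 -0.0008  0.0492] rot [-0.01 -0.18 -0.07] j [-0.71  0.33  0.24  1.7  -0.09  1.12  0.12]
t 2.05 pos [0.5339 0.2483 0.1519] rpy [-1.7999e+02 -1.5000e-01  3.2620e+01] F [ 0.4 -0.1  0. ] gap 0.0856
travel [-0.0015 -0.0009  0.0489] rot [-0.01 -0.15 -0.08] j [-0.71  0.33  0.24  1.7  -0.09  1.12  0.12]
```

jog_arm --commands '[{"travel": [-0.001, -0.001, 0.02], "rot": [0, 0, 0]}, {"travel": [-0.001, -0.001, 0.035], "rot": [0, 0, 0]}, {"travel": [-0.001, -0.001, 0.047], "rot": [0, 0, 0]}, {"travel": [-0.001, -0.001, 0.047], "rot": [0, 0, 0]}, {"travel": [-0.001, -0.001, 0.047], "rot": [0, 0, 0]}]'

```text
t: 2.47
tcp_pos: [0.5319, 0.2479, 0.1034]
tcp_rot: [3.142, 0.001, 0.569]
contact_force: [1.4, -0.4, 0.7]
finger_gap: 0.0854
```

jog_arm --commands '[{"travel": [0, 0, 0], "rot": [0, 0, 0]}, {"travel": [0, 0, 0], "rot": [0, 0, 0]}, {"travel": [0, 0, 0], "rot": [0, 0, 0]}]'

```text
t: 2.72
tcp_pos: [0.5324, 0.2483, 0.1042]
tcp_rot: [-3.142, -0.002, 0.569]
contact_force: [0.5, -0.1, -0.4]
finger_gap: 0.0853
```

```bash
python3 go.py .5322 .2483 .103 32.7
python3 - <<'E'
from bench import *
from h import *
f=grab_frame("wrist");cv2.imwrite("pics/w2.png",f["img"])
g=grab_frame("scene");s=g["img"][185:315,275:405];cv2.imwrite("pics/s2.png",cv2.resize(s,None,fx=4.5,fy=4.5,interpolation=2))
E
python3 go.py .5322 .2483 .103 32.7
```

```text
t 2.72 pos [0.5324 0.2483 0.1042] rpy [-1.80e+02 -9.00e-02  3.26e+01] F [ 0.5 -0.1 -0.4] gap 0.0853
travel [-0.0002 -0.0001  0.0012] rot [-0.   -0.09 -0.1 ] j [-0.71  0.38  0.23  1.74 -0.1   1.03  0.13]
t 2.82 pos [0.5322 0.2482 0.1039] rpy [-1.80e+02 -6.00e-02  3.26e+01] F [ 0.1  0.2 -0.4] gap 0.0853
travel [ 0.0001 -0.0001  0.0009] rot [-0.   -0.06 -0.1 ] j [-0.71  0.38  0.23  1.74 -0.1   1.03  0.13]
```

View pics/w2.png

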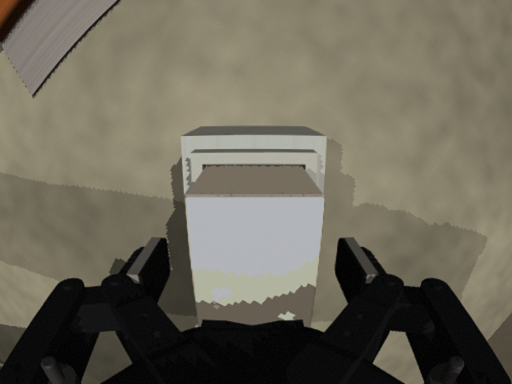

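View pics/s2.png

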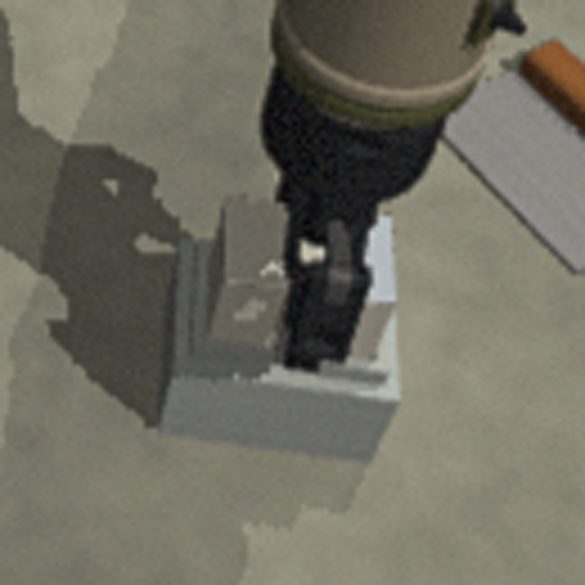

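jog_arm --commands '[{"travel": [0, 0, 0.001], "rot": [0, 0, 0]}, {"travel": [0, 0, 0.001], "rot": [0, 0, 0]}, {"travel": [0, 0, 0.001], "rot": [0, 0, 0]}, {"travel": [0, 0, 0.001], "rot": [0, 0, 0]}, {"travel": [0, 0, 0.001], "rot": [0, 0, 0]}]' --claw 85

```text
t: 3.23
tcp_pos: [0.5322, 0.2482, 0.1025]
tcp_rot: [-3.142, -0.001, 0.569]
contact_force: [1.0, 0.0, 1.3]
finger_gap: 0.0569
```

jog_arm --commands '[{"travel": [0, 0, 0], "rot": [0, 0, 0]}, {"travel": [0, 0, 0], "rot": [0, 0, 0]}, {"travel": [0, 0, 0], "rot": [0, 0, 0]}, {"travel": [0, 0, 0], "rot": [0, 0, 0]}, {"travel": [0, 0, 0], "rot": [0, 0, 0]}]' --claw 130

```text
t: 3.65
tcp_pos: [0.5321, 0.2481, 0.1032]
tcp_rot: [-3.141, -0.001, 0.569]
contact_force: [-0.5, -0.6, 9.0]
finger_gap: 0.0492
```

jog_arm --commands '[{"travel": [0, 0, 0], "rot": [0, 0, 0]}, {"travel": [0, 0, 0], "rot": [0, 0, 0]}, {"travel": [0, 0, 0], "rot": [0, 0, 0]}, {"travel": [0, 0, 0], "rot": [0, 0, 0]}, {"travel": [0, 0, 0], "rot": [0, 0, 0]}]'

```text
t: 4.07
tcp_pos: [0.5321, 0.2481, 0.1032]
tcp_rot: [-3.141, -0.001, 0.569]
contact_force: [-1.7, -0.2, 7.6]
finger_gap: 0.0489
```

```bash
python3 go.py .5322 .2483 .103 32.7
python3 - <<'E'
from bench import *
from h import *
f=grab_frame("wrist");cv2.imwrite("pics/w3.png",f["img"])
E
```

```text
t 4.07 pos [0.5321 0.2481 0.1032] rpy [-1.7999e+02 -4.0000e-02  3.2600e+01] F [-1.7 -0.2  7.6] gap 0.0489
travel [ 0.0002 -0.0001  0.0002] rot [-0.01 -0.04 -0.1 ] j [-0.71  0.38  0.23  1.74 -0.1   1.03  0.13]
```

View pics/w3.png

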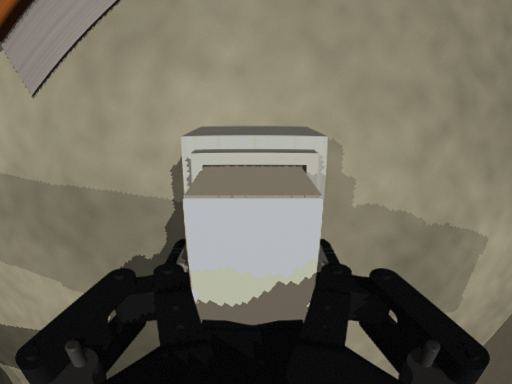

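The jaws have closed to 49 mm, so the button is flush. I'll lift a little and watch the force.

jog_arm --commands '[{"travel": [0, 0, -0.001], "rot": [0, 0, 0]}, {"travel": [0, 0, -0.002], "rot": [0, 0, 0]}, {"travel": [0, 0, -0.003], "rot": [0, 0, 0]}]'

```text
t: 4.37
tcp_pos: [0.5317, 0.2479, 0.105]
tcp_rot: [-3.142, 0.001, 0.569]
contact_force: [0.8, 0.6, -1.6]
finger_gap: 0.0492
```

jog_arm --commands '[{"travel": [0, 0, -0.002], "rot": [0, 0, 0]}, {"travel": [0, 0, -0.004], "rot": [0, 0, 0]}, {"travel": [0, 0, -0.006], "rot": [0, 0, 0]}, {"travel": [0, 0, -0.008], "rot": [0, 0, 0]}]'

```text
t: 4.7
tcp_pos: [0.5318, 0.2479, 0.1135]
tcp_rot: [-3.142, 0.0, 0.569]
contact_force: [0.1, -0.2, -1.7]
finger_gap: 0.0489
```

jog_arm --commands '[{"travel": [0, 0, -0.015], "rot": [0, 0, 0]}, {"travel": [0, 0, -0.035], "rot": [0, 0, 0]}, {"travel": [0, 0, -0.06], "rot": [0, 0, 0]}, {"travel": [0, 0, -0.09], "rot": [0, 0, 0]}, {"travel": [0, 0, -0.12], "rot": [0, 0, 0]}]'

```text
t: 5.12
tcp_pos: [0.5314, 0.2476, 0.2344]
tcp_rot: [-3.142, 0.001, 0.569]
contact_force: [0.1, 1.1, -1.7]
finger_gap: 0.0487
```

```bash
python3 go.py .496 -.236 .23 0
python3 - <<'E'
from bench import *
from h import *
g=grab_frame("scene");cv2.imwrite("pics/s4.png",g["img"])
E
```

```text
t 5.12 pos [0.5314 0.2476 0.2344] rpy [-1.800e+02  7.000e-02  3.259e+01] F [ 0.1  1.1 -1.7] gap 0.0487
travel [-0.2902  0.3884  0.0048] rot [2.000e-02 7.000e-02 3.259e+01] j [-0.72  0.26  0.25  1.61 -0.07  1.29  0.11]
```

View pics/s4.png

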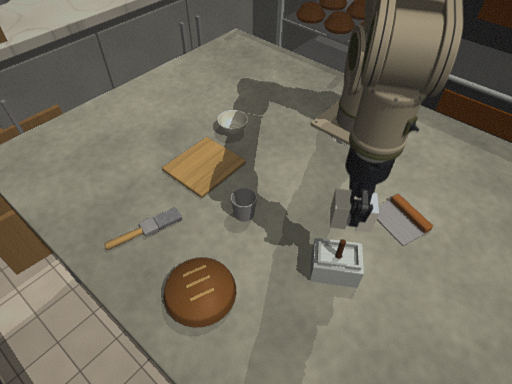

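jog_arm --commands '[{"travel": [-0.018, 0.024, 0], "rot": [0, 0, 2]}, {"travel": [-0.036, 0.048, 0], "rot": [0, 0, 5]}, {"travel": [-0.057, 0.076, 0], "rot": [0, 0, 8]}, {"travel": [-0.078, 0.104, 0], "rot": [0, 0, 11]}, {"travel": [-0.099, 0.132, 0], "rot": [0, 0, 14]}]'

```text
t: 5.58
tcp_pos: [0.519, 0.0818, 0.2333]
tcp_rot: [-3.141, 0.0, 0.322]
contact_force: [0.9, -0.6, -1.7]
finger_gap: 0.049
```

```bash
python3 go.py .496 -.236 .23 0
```

```text
t 5.58 pos [0.519  0.0818 0.2333] rpy [-1.7998e+02  1.0000e-02  1.8460e+01] F [ 0.9 -0.6 -1.7] gap 0.049
travel [-0.1225  0.2942  0.0032] rot [-1.000e-02  1.000e-02  1.846e+01] j [-0.58  0.12  0.37  1.77 -0.05  1.26  0.12]
```

jog_arm --commands '[{"travel": [-0.014, 0.034, 0], "rot": [0, 0, 3]}, {"travel": [-0.028, 0.068, 0], "rot": [0, 0, 6]}, {"travel": [-0.042, 0.102, 0], "rot": [0, 0, 9]}, {"travel": [-0.056, 0.136, 0], "rot": [0, 0, 12]}, {"travel": [-0.07, 0.17, 0], "rot": [0, 0, 15]}]'

```text
t: 6.0
tcp_pos: [0.5068, -0.1017, 0.2335]
tcp_rot: [-3.141, -0.0, 0.06]
contact_force: [1.2, -0.2, -2.5]
finger_gap: 0.0491
```

```bash
python3 go.py .496 -.236 .15 0
```

```text
t 6.0 pos [ 0.5068 -0.1017  0.2335] rpy [-1.7997e+02 -1.0000e-02  3.4600e+00] F [ 1.2 -0.2 -2.5] gap 0.0491
travel [-0.0189  0.1334  0.0834] rot [-0.03 -0.01  3.46] j [-0.39  0.1   0.54  1.8  -0.06  1.26  0.22]
```

jog_arm --commands '[{"travel": [-0.005, 0.035, 0], "rot": [0, 0, 1]}, {"travel": [-0.01, 0.07, 0.005], "rot": [0, 0, 2]}, {"travel": [-0.015, 0.1, 0.02], "rot": [0, 0, 3.4]}, {"travel": [-0.018, 0.122, 0.04], "rot": [0, 0, 3.4]}, {"travel": [-0.019, 0.133, 0.065], "rot": [0, 0, 3.4]}]'

```text
t: 6.42
tcp_pos: [0.4963, -0.2379, 0.1689]
tcp_rot: [3.14, -0.003, -0.001]
contact_force: [0.0, 0.0, -0.9]
finger_gap: 0.0486
```

jog_arm --commands '[{"travel": [0, 0, 0.02], "rot": [0, 0, 0]}, {"travel": [0, 0, 0.04], "rot": [0, 0, 0]}, {"travel": [0, 0, 0.05], "rot": [0, 0, 0]}, {"travel": [0, 0, 0.05], "rot": [0, 0, 0]}, {"travel": [0, 0, 0.05], "rot": [0, 0, 0]}]'

```text
t: 6.83
tcp_pos: [0.4969, -0.2338, 0.1186]
tcp_rot: [-3.141, 0.0, 0.004]
contact_force: [0.7, -0.1, -0.8]
finger_gap: 0.049
```

```bash
python3 go.py .496 -.236 .055 0;python3 - <<'E'
from bench import *
from h import *
g=grab_frame("scene");f=grab_frame("wrist");cv2.imwrite("pics/s5.png",np.hstack([cv2.resize(g["img"][70:250,120:300],(400,400)),cv2.resize(f["img"],(400,300)).copy() if 0 else cv2.copyMakeBorder(cv2.resize(f["img"],(400,300)),0,100,0,0,0)]))
E
```

```text
t 6.83 pos [ 0.4969 -0.2338  0.1186] rpy [-1.7999e+02  2.0000e-02  2.1000e-01] F [ 0.7 -0.1 -0.8] gap 0.049
travel [-0.0009  0.0022  0.0636] rot [-0.01  0.02  0.21] j [-0.17  0.32  0.62  1.85 -0.21  1.04  0.54]
```

View pics/s5.png

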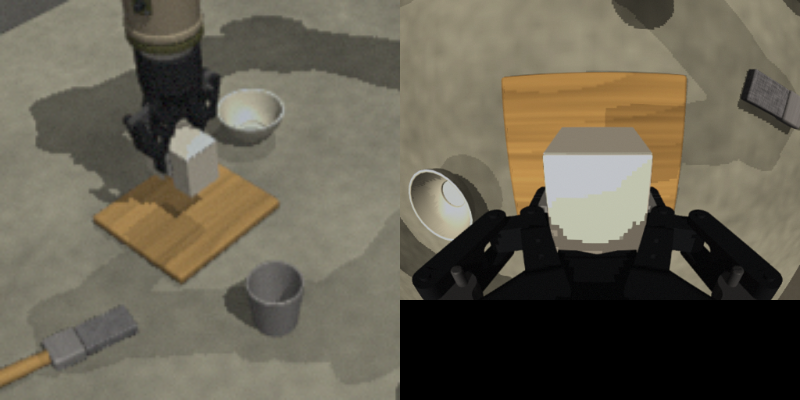

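jog_arm --commands '[{"travel": [-0.001, 0.002, 0.02], "rot": [0, 0, 0]}, {"travel": [-0.001, 0.002, 0.04], "rot": [0, 0, 0]}, {"travel": [-0.001, 0.002, 0.055], "rot": [0, 0, 0]}, {"travel": [-0.001, 0.002, 0.06], "rot": [0, 0, 0]}, {"travel": [-0.001, 0.002, 0.06], "rot": [0, 0, 0]}]'

```text
t: 7.35
tcp_pos: [0.4959, -0.2357, 0.0582]
tcp_rot: [-3.141, 0.001, 0.004]
contact_force: [-0.3, 0.5, -1.9]
finger_gap: 0.0491
```

jog_arm --commands '[{"travel": [0, 0, 0], "rot": [0, 0, 0]}, {"travel": [0, 0, 0], "rot": [0, 0, 0]}]'

```text
t: 7.52
tcp_pos: [0.4968, -0.2362, 0.0597]
tcp_rot: [3.141, -0.002, 0.004]
contact_force: [-0.1, 1.1, -0.3]
finger_gap: 0.0488
```

jog_arm --commands '[{"travel": [0, 0, 0.001], "rot": [0, 0, 0]}, {"travel": [0, 0, 0.002], "rot": [0, 0, 0]}, {"travel": [0, 0, 0.003], "rot": [0, 0, 0]}, {"travel": [0, 0, 0.003], "rot": [0, 0, 0]}]'

```text
t: 7.85
tcp_pos: [0.4959, -0.2358, 0.0553]
tcp_rot: [-3.141, -0.0, 0.004]
contact_force: [-0.1, 0.2, -0.8]
finger_gap: 0.049
```

jog_arm --commands '[{"travel": [0, 0, 0.001], "rot": [0, 0, 0]}, {"travel": [0, 0, 0.002], "rot": [0, 0, 0]}, {"travel": [0, 0, 0.002], "rot": [0, 0, 0]}]'

```text
t: 8.1
tcp_pos: [0.496, -0.236, 0.0533]
tcp_rot: [-3.142, -0.0, 0.003]
contact_force: [0.0, 0.1, -0.7]
finger_gap: 0.0491
```

jog_arm --commands '[{"travel": [0, 0, 0.0005], "rot": [0, 0, 0]}, {"travel": [0, 0, 0.001], "rot": [0, 0, 0]}, {"travel": [0, 0, 0.001], "rot": [0, 0, 0]}]'

```text
t: 8.35
tcp_pos: [0.496, -0.2359, 0.0532]
tcp_rot: [-3.141, -0.0, 0.003]
contact_force: [-6.0, 3.4, 13.3]
finger_gap: 0.0493
```

Contact has been made at the expected height, so I'll ease off 1 mm and release.

jog_arm --commands '[{"travel": [0, 0, -0.0005], "rot": [0, 0, 0]}, {"travel": [0, 0, -0.0005], "rot": [0, 0, 0]}]'

```text
t: 8.52
tcp_pos: [0.496, -0.2359, 0.0532]
tcp_rot: [-3.141, -0.0, 0.003]
contact_force: [-3.7, 1.8, 7.9]
finger_gap: 0.0489
```

jog_arm --commands '[{"travel": [0, 0, 0], "rot": [0, 0, 0]}, {"travel": [0, 0, 0], "rot": [0, 0, 0]}, {"travel": [0, 0, 0], "rot": [0, 0, 0]}, {"travel": [0, 0, 0], "rot": [0, 0, 0]}, {"travel": [0, 0, 0], "rot": [0, 0, 0]}]' --claw 60

```text
t: 8.93
tcp_pos: [0.4959, -0.2359, 0.0527]
tcp_rot: [-3.142, 0.0, 0.004]
contact_force: [-0.5, 0.2, 0.4]
finger_gap: 0.0653
```

jog_arm --commands '[{"travel": [0, 0, 0], "rot": [0, 0, 0]}, {"travel": [0, 0, 0], "rot": [0, 0, 0]}, {"travel": [0, 0, 0], "rot": [0, 0, 0]}, {"travel": [0, 0, 0], "rot": [0, 0, 0]}]' --claw 0

```text
t: 9.27
tcp_pos: [0.4959, -0.2359, 0.0527]
tcp_rot: [-3.141, 0.0, 0.004]
contact_force: [0.5, -1.1, -0.2]
finger_gap: 0.0852
```

```bash
python3 go.py .496 -.236 .055 0;python3 - <<'E'
from bench import *
from h import *
g=grab_frame("scene");f=grab_frame("wrist");cv2.imwrite("pics/s6.png",np.hstack([cv2.resize(g["img"][70:250,120:300],(400,400)),cv2.resize(f["img"],(400,300)).copy() if 0 else cv2.copyMakeBorder(cv2.resize(f["img"],(400,300)),0,100,0,0,0)]))
E
```

```text
t 9.27 pos [ 0.4959 -0.2359  0.0527] rpy [-179.99    0.      0.2 ] F [ 0.5 -1.1 -0.2] gap 0.0852
travel [ 0.0001  0.0001 -0.0023] rot [-0.01  0.    0.2 ] j [-0.13  0.42  0.58  1.89 -0.29  0.91  0.6 ]
```

View pics/s6.png

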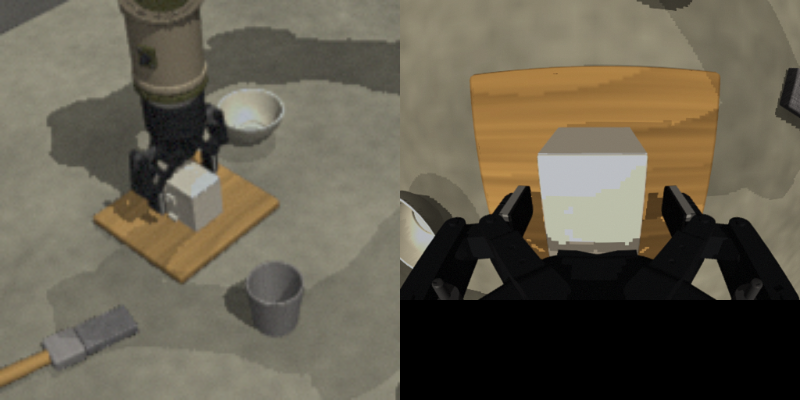

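The guard is standing square on the board and the jaws are clear. I'll go straight up, then back to the holder.

jog_arm --commands '[{"travel": [0, 0, -0.02], "rot": [0, 0, 0]}, {"travel": [0, 0, -0.05], "rot": [0, 0, 0]}, {"travel": [0, 0, -0.09], "rot": [0, 0, 0]}, {"travel": [0, 0, -0.13], "rot": [0, 0, 0]}, {"travel": [0, 0, -0.17], "rot": [0, 0, 0]}]'

```text
t: 9.78
tcp_pos: [0.4954, -0.236, 0.2246]
tcp_rot: [-3.142, 0.0, 0.003]
contact_force: [1.2, 0.1, -0.2]
finger_gap: 0.0855
```

```bash
python3 go.py .52 .22 .24 20
python3 - <<'E'
from bench import *
from h import *
for n in("scene","top"):
    g=grab_frame(n);cv2.imwrite(f"pics/{n}7.png",g["img"])
    P=cloud(g);Z=P[...,2]
    m=(Z>.07)&(Z<.085)&(P[...,0]>.4)&(P[...,0]<.6)&(P[...,1]>-.32)&(P[...,1]<-.14)
    print("guard",m.sum(),np.median(Z[m]) if m.sum() else 0,cv2.minAreaRect(P[m][:,:2].astype(np.float32)*1000) if m.sum() else 0)
    m=(Z>.085)&(Z<.14)&(np.abs(P[...,0]-.532)<.04)&(np.abs(P[...,1]-.248)<.04)
    q=P[m];print("tool",len(q),q.max(0) if len(q) else 0,q.mean(0) if len(q) else 0)
    if len(q):
        for a in(.085,.095,.105,.113,.117): 
            k=q[(q[:,2]>a)&(q[:,2]<a+.01)];print(a,len(k),k.mean(0).round(4) if len(k) else 0)
    if n=="scene": cv2.imwrite("pics/s7z.png",cv2.resize(g["img"][220:300,300:380],None,fx=7,fy=7,interpolation=2))
E
```

```text
t 9.78 pos [ 0.4954 -0.236   0.2246] rpy [-1.8e+02  2.0e-02  1.7e-01] F [ 1.2  0.1 -0.2] gap 0.0855
travel [ 0.026  -0.4559 -0.0154] rot [-1.000e-02  2.000e-02 -1.983e+01] j [-0.21  0.2   0.66  1.74 -0.13  1.25  0.48]
guard 372 0.07629725757291556 ((494.58251953125, -233.9534912109375), (82.61862182617188, 52.34999465942383), 89.43596649169922)
tool 85 [0.540899   0.25688015 0.12180137] [0.53692765 0.25080132 0.1079106 ]
0.085 16 [0.5381 0.2509 0.0892]
0.095 18 [0.5385 0.2512 0.1001]
0.105 15 [0.5385 0.2515 0.1101]
0.113 38 [0.535  0.2503 0.1189]
0.117 29 [0.5342 0.2501 0.12  ]
guard 755 0.0764388222987763 ((493.8480224609375, -235.5262451171875), (80.87688446044922, 49.80573272705078), 89.74604034423828)
tool 53 [0.53805622 0.25379462 0.12282815] [0.531208   0.24639783 0.11182118]
0.085 7 [0.5291 0.2445 0.0892]
0.095 7 [0.5314 0.2435 0.1006]
0.105 7 [0.529  0.2442 0.1098]
0.113 33 [0.532  0.2478 0.1195]
0.117 31 [0.532  0.2479 0.1197]
```

View pics/s7z.png

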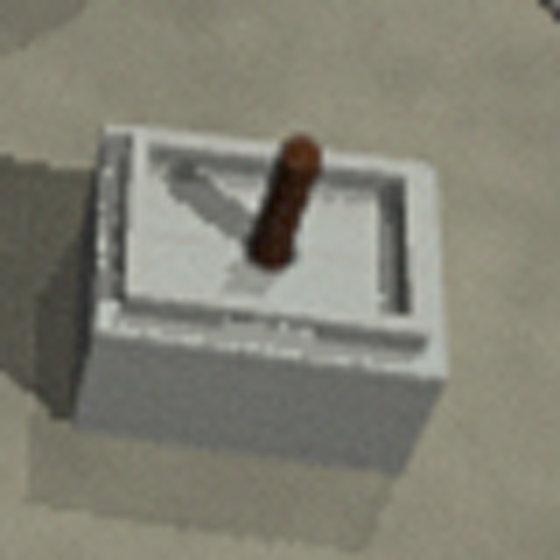

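View pics/top7.png

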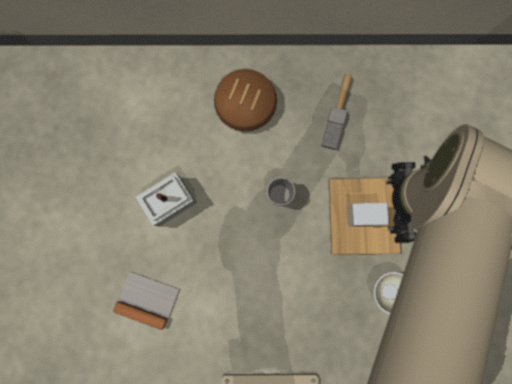

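The guard is upright on the board, with its top at z 0.076 against an expected 0.077. The tool is exposed near (0.533, 0.249), top at 0.12. I'll return to it.

jog_arm --commands '[{"travel": [0.003, -0.035, -0.005], "rot": [0, 0, -2]}, {"travel": [0.006, -0.075, -0.01], "rot": [0, 0, -4]}, {"travel": [0.009, -0.115, -0.01], "rot": [0, 0, -6]}, {"travel": [0.012, -0.155, -0.01], "rot": [0, 0, -8]}, {"travel": [0.015, -0.195, -0.01], "rot": [0, 0, -10]}]'

```text
t: 10.3
tcp_pos: [0.5099, -0.039, 0.2329]
tcp_rot: [-3.141, -0.001, 0.18]
contact_force: [0.9, -0.4, 0.1]
finger_gap: 0.0851
```

```bash
python3 go.py .5325 .2485 .22 20
```

```text
t 10.3 pos [ 0.5099 -0.039   0.2329] rpy [-1.7998e+02 -3.0000e-02  1.0290e+01] F [ 0.9 -0.4  0.1] gap 0.0851
travel [ 0.0736 -0.2789  0.013 ] rot [-0.02 -0.03 -9.71] j [-0.47  0.09  0.49  1.81 -0.04  1.25  0.21]
```

jog_arm --commands '[{"travel": [0.01, -0.038, 0], "rot": [0, 0, -2]}, {"travel": [0.02, -0.076, 0], "rot": [0, 0, -4]}, {"travel": [0.03, -0.114, 0], "rot": [0, 0, -6]}, {"travel": [0.04, -0.152, 0], "rot": [0, 0, -8]}, {"travel": [0.05, -0.19, 0], "rot": [0, 0, -9.7]}]'

```text
t: 10.72
tcp_pos: [0.5255, 0.1569, 0.2327]
tcp_rot: [-3.141, -0.0, 0.349]
contact_force: [1.7, 0.1, 0.4]
finger_gap: 0.0852
```

```bash
python3 go.py .5325 .2485 .22 20
```

```text
t 10.72 pos [0.5255 0.1569 0.2327] rpy [-179.98   -0.     20.  ] F [1.7 0.1 0.4] gap 0.0852
travel [ 0.038  -0.0837  0.0127] rot [-0.02 -0.    0.  ] j [-0.67  0.17  0.33  1.71 -0.06  1.26  0.03]
```

jog_arm --commands '[{"travel": [0.016, -0.034, 0], "rot": [0, 0, 0]}, {"travel": [0.028, -0.06, 0.005], "rot": [0, 0, 0]}, {"travel": [0.036, -0.078, 0.01], "rot": [0, 0, 0]}, {"travel": [0.037, -0.081, 0.01], "rot": [0, 0, 0]}, {"travel": [0.037, -0.081, 0.01], "rot": [0, 0, 0]}]'

```text
t: 11.13
tcp_pos: [0.5323, 0.2449, 0.2219]
tcp_rot: [3.141, 0.002, 0.35]
contact_force: [-0.0, -1.3, -0.2]
finger_gap: 0.0854
```

jog_arm --commands '[{"travel": [0, 0, 0], "rot": [0, 0, 0]}, {"travel": [0, 0, 0], "rot": [0, 0, 0]}, {"travel": [0, 0, 0], "rot": [0, 0, 0]}]'

```text
t: 11.38
tcp_pos: [0.5334, 0.2422, 0.2232]
tcp_rot: [3.142, -0.001, 0.345]
contact_force: [0.2, -0.1, 0.7]
finger_gap: 0.0854
```

```bash
python3 - <<'E'
from bench import *
from h import *
f=grab_frame("wrist");cv2.imwrite("pics/w8.png",cv2.resize(f["img"][90:270,170:350],None,fx=3.3,fy=3.3,interpolation=2))
P=fcloud(f);Z=P[...,2]
m=np.zeros(Z.shape,bool);m[90:300,190:330]=1
k=m&(Z>.06)&(Z<.083);print("holder",cv2.minAreaRect(P[k][:,:2].astype(np.float32)*1000))
k=m&(Z>.112)&(Z<.13);print("top",k.sum(),np.median(Z[k]),P[k].mean(0),cv2.minAreaRect(P[k][:,:2].astype(np.float32)*1000),np.argwhere(k).mean(0))
hsv=cv2.cvtColor(f["img"],cv2.COLOR_BGR2HSV)
k=m&(hsv[...,1]>80)&(Z>.066);print(np.argwhere(k).min(0),np.argwhere(k).max(0))
for a in(.07,.08,.09,.1,.11): 
    kk=m&(Z>a)&(Z<a+.01)&(hsv[...,1]>80);print(a,kk.sum(),P[kk].mean(0).round(4),np.argwhere(kk).mean(0))
E
python3 go.py .5325 .2485 .11 20
```

```text
holder ((532.4627685546875, 248.02186584472656), (80.8497314453125, 110.61514282226562), 32.916011810302734)
top 255 0.11953168278020623 [0.53250472 0.24878021 0.11908731] ((532.6273803710938, 248.2901611328125), (13.51115894317627, 12.881009101867676), 16.40385627746582) [186.66666667 254.70196078]
[166 246] [194 262]
0.07 30 [0.5306 0.2529 0.0752] [168.73333333 253.9       ]
0.08 37 [0.5304 0.2529 0.0852] [171.18918919 253.7027027 ]
0.09 35 [0.5304 0.2528 0.095 ] [173.82857143 253.71428571]
0.1 43 [0.5304 0.2529 0.1046] [176.48837209 253.81395349]
0.11 178 [0.5318 0.2496 0.1181] [185.13483146 254.20224719]
t 11.43 pos [0.5334 0.2424 0.2232] rpy [-1.800e+02 -4.000e-02  1.979e+01] F [-0.8  0.5 -0.2] gap 0.0855
travel [ 0.0012 -0.006   0.1132] rot [-0.   -0.04 -0.21] j [-0.74  0.26  0.28  1.63 -0.08  1.26 -0.1 ]
```

View pics/w8.png

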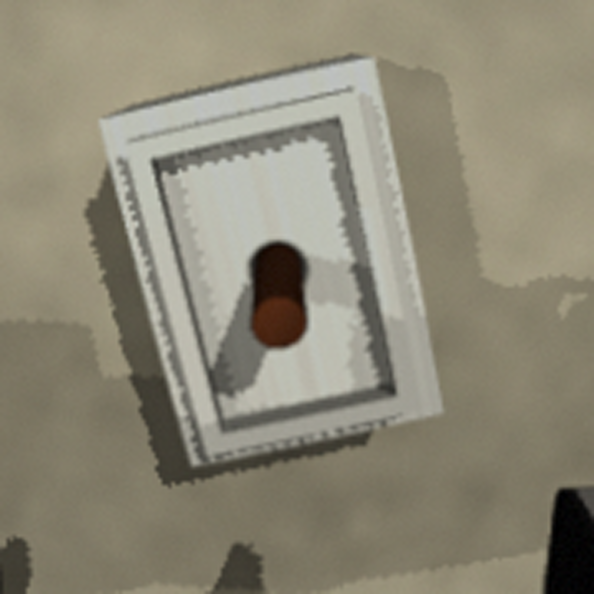

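The tool is upright at (0.5325, 0.2485). I'll descend over it.

jog_arm --commands '[{"travel": [0.001, -0.006, 0.01], "rot": [0, 0, 0]}, {"travel": [0.001, -0.006, 0.04], "rot": [0, 0, 0]}, {"travel": [0.001, -0.006, 0.07], "rot": [0, 0, 0]}, {"travel": [0.001, -0.006, 0.075], "rot": [0, 0, 0]}, {"travel": [0.001, -0.006, 0.075], "rot": [0, 0, 0]}]'

```text
t: 11.85
tcp_pos: [0.5306, 0.2492, 0.1457]
tcp_rot: [3.141, 0.004, 0.347]
contact_force: [0.4, 0.1, 0.6]
finger_gap: 0.0849
```

jog_arm --commands '[{"travel": [0, 0, 0], "rot": [0, 0, 0]}, {"travel": [0, 0, 0], "rot": [0, 0, 0]}, {"travel": [0, 0, 0], "rot": [0, 0, 0]}]'

```text
t: 12.1
tcp_pos: [0.5328, 0.2501, 0.1496]
tcp_rot: [-3.141, -0.003, 0.347]
contact_force: [0.0, 0.2, -1.0]
finger_gap: 0.0852
```

```bash
python3 go.py .5325 .2485 .11 19.8
```

```text
t 12.1 pos [0.5328 0.2501 0.1496] rpy [-1.7996e+02 -1.6000e-01  1.9900e+01] F [ 0.   0.2 -1. ] gap 0.0852
travel [-0.0009  0.0015  0.0396] rot [-0.04 -0.16  0.1 ] j [-0.74  0.33  0.27  1.7  -0.1   1.12 -0.09]
```

jog_arm --commands '[{"travel": [0, 0.001, 0.015], "rot": [0, 0, 0]}, {"travel": [0, 0.001, 0.03], "rot": [0, 0, 0]}, {"travel": [0, 0.001, 0.038], "rot": [0, 0, 0]}, {"travel": [0, 0.001, 0.038], "rot": [0, 0, 0]}, {"travel": [0, 0.001, 0.038], "rot": [0, 0, 0]}]'

```text
t: 12.52
tcp_pos: [0.5324, 0.2489, 0.1104]
tcp_rot: [-3.141, -0.0, 0.347]
contact_force: [-0.3, -0.2, -0.1]
finger_gap: 0.0852
```

jog_arm --commands '[{"travel": [0, 0.001, 0], "rot": [0, 0, 0]}, {"travel": [0, 0.001, 0], "rot": [0, 0, 0]}, {"travel": [0, 0.001, 0], "rot": [0, 0, 0]}]'

```text
t: 12.77
tcp_pos: [0.533, 0.2479, 0.1106]
tcp_rot: [-3.141, -0.001, 0.347]
contact_force: [0.7, -0.1, 0.5]
finger_gap: 0.0853
```

```bash
python3 go.py .5325 .2485 .11 19.8
python3 - <<'E'
from bench import *
from h import *
f=grab_frame("wrist");cv2.imwrite("pics/w9.png",f["img"])
E
```

```text
t 12.77 pos [0.533  0.2479 0.1106] rpy [-1.7998e+02 -7.0000e-02  1.9890e+01] F [ 0.7 -0.1  0.5] gap 0.0853
travel [-0.0003 -0.0007  0.0006] rot [-0.02 -0.07  0.09] j [-0.73  0.37  0.27  1.74 -0.11  1.04 -0.08]
```

View pics/w9.png

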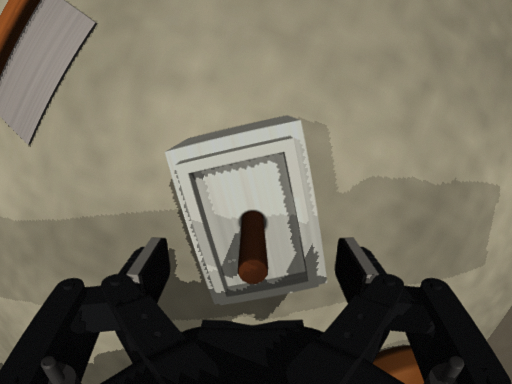

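The tool is centred between the jaws at (252,270). Closing now.

jog_arm --commands '[{"travel": [0, 0, 0], "rot": [0, 0, 0]}, {"travel": [0, 0, 0], "rot": [0, 0, 0]}, {"travel": [0, 0, 0], "rot": [0, 0, 0]}, {"travel": [0, 0, 0], "rot": [0, 0, 0]}, {"travel": [0, 0, 0], "rot": [0, 0, 0]}]' --claw 180

```text
t: 13.23
tcp_pos: [0.5326, 0.2479, 0.1098]
tcp_rot: [-3.142, -0.0, 0.347]
contact_force: [-0.3, 0.2, 0.4]
finger_gap: 0.026
```

jog_arm --commands '[{"travel": [0, 0, 0], "rot": [0, 0, 0]}, {"travel": [0, 0, 0], "rot": [0, 0, 0]}, {"travel": [0, 0, 0], "rot": [0, 0, 0]}, {"travel": [0, 0, 0], "rot": [0, 0, 0]}, {"travel": [0, 0, 0], "rot": [0, 0, 0]}]' --claw 240

```text
t: 13.65
tcp_pos: [0.5327, 0.2479, 0.11]
tcp_rot: [-3.141, -0.0, 0.347]
contact_force: [0.6, -0.3, 1.1]
finger_gap: 0.0122
```

jog_arm --commands '[{"travel": [0, 0, 0], "rot": [0, 0, 0]}, {"travel": [0, 0, 0], "rot": [0, 0, 0]}, {"travel": [0, 0, 0], "rot": [0, 0, 0]}, {"travel": [0, 0, 0], "rot": [0, 0, 0]}, {"travel": [0, 0, 0], "rot": [0, 0, 0]}]'

```text
t: 14.07
tcp_pos: [0.5327, 0.2479, 0.1099]
tcp_rot: [-3.141, -0.0, 0.347]
contact_force: [-0.2, 0.4, 1.5]
finger_gap: 0.0122
```

```bash
python3 go.py .5325 .2485 .11 19.8
python3 - <<'E'
from bench import *
from h import *
f=grab_frame("wrist");cv2.imwrite("pics/w10.png",f["img"])
E
```

```text
t 14.07 pos [0.5327 0.2479 0.1099] rpy [-1.7999e+02 -2.0000e-02  1.9900e+01] F [-0.2  0.4  1.5] gap 0.0122
travel [ 0.     -0.0006 -0.0001] rot [-0.01 -0.02  0.1 ] j [-0.73  0.37  0.27  1.74 -0.11  1.04 -0.08]
```

View pics/w10.png

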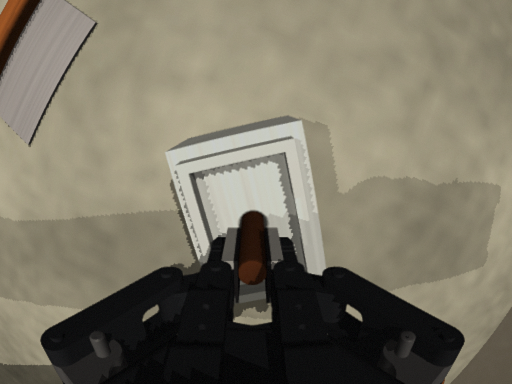

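The jaws hold the handle with a 12 mm reading. I'll pull it straight up.

jog_arm --commands '[{"travel": [0, 0, -0.003], "rot": [0, 0, 0]}, {"travel": [0, 0, -0.01], "rot": [0, 0, 0]}, {"travel": [0, 0, -0.02], "rot": [0, 0, 0]}, {"travel": [0, 0, -0.032], "rot": [0, 0, 0]}, {"travel": [0, 0, -0.046], "rot": [0, 0, 0]}]'

```text
t: 14.53
tcp_pos: [0.5324, 0.2477, 0.157]
tcp_rot: [3.142, 0.0, 0.347]
contact_force: [-0.5, 1.2, -0.3]
finger_gap: 0.0121
```

jog_arm --commands '[{"travel": [0, 0, -0.018], "rot": [0, 0, 0]}, {"travel": [0, 0, -0.038], "rot": [0, 0, 0]}, {"travel": [0, 0, -0.06], "rot": [0, 0, 0]}, {"travel": [0, 0, -0.08], "rot": [0, 0, 0]}, {"travel": [0, 0, -0.09], "rot": [0, 0, 0]}]'

```text
t: 14.95
tcp_pos: [0.5334, 0.2481, 0.2498]
tcp_rot: [-3.141, -0.004, 0.347]
contact_force: [-0.7, -0.9, 0.5]
finger_gap: 0.0118
```

```bash
python3 go.py .549 -.027 .245 0
python3 - <<'E'
from bench import *
from h import *
g=grab_frame("scene");cv2.imwrite("pics/s11.png",cv2.resize(g["img"][130:310,230:430],None,fx=3.2,fy=3.2,interpolation=2))
E
```

```text
t 14.95 pos [0.5334 0.2481 0.2498] rpy [-179.94   -0.24   19.89] F [-0.7 -0.9  0.5] gap 0.0118
travel [-0.0789  0.264   0.0042] rot [-0.1  -0.22 19.89] j [-0.75  0.25  0.28  1.59 -0.07  1.31 -0.11]
```

View pics/s11.png

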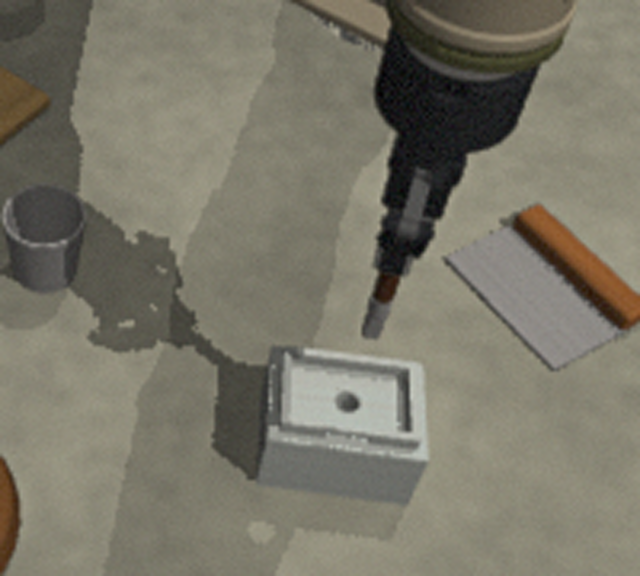

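The tool is held upright and clear of the well. Moving over to the beaker.

jog_arm --commands '[{"travel": [-0.008, 0.026, 0], "rot": [0, 0, 3]}, {"travel": [-0.018, 0.06, 0], "rot": [0, 0, 6]}, {"travel": [-0.029, 0.096, 0], "rot": [0, 0, 10]}, {"travel": [-0.04, 0.132, 0], "rot": [0, 0, 14]}, {"travel": [-0.051, 0.168, 0], "rot": [0, 0, 18]}]'

```text
t: 15.42
tcp_pos: [0.5412, 0.0708, 0.2453]
tcp_rot: [-3.142, 0.001, 0.03]
contact_force: [0.8, 0.6, -0.6]
finger_gap: 0.0125
```

```bash
python3 go.py .549 -.027 .22 0
```

```text
t 15.42 pos [0.5412 0.0708 0.2453] rpy [-1.80e+02  4.00e-02  1.73e+00] F [ 0.8  0.6 -0.6] gap 0.0125
travel [0.0048 0.098  0.0253] rot [-0.    0.04  1.73] j [-0.59  0.16  0.42  1.71 -0.07  1.29 -0.12]
```

jog_arm --commands '[{"travel": [0.002, 0.036, 0], "rot": [0, 0, 1.7]}, {"travel": [0.004, 0.068, 0], "rot": [0, 0, 1.7]}, {"travel": [0.005, 0.088, 0.01], "rot": [0, 0, 1.7]}, {"travel": [0.005, 0.096, 0.015], "rot": [0, 0, 1.7]}, {"travel": [0.005, 0.096, 0.015], "rot": [0, 0, 1.7]}]'

```text
t: 15.83
tcp_pos: [0.549, -0.0255, 0.2293]
tcp_rot: [3.141, 0.002, -0.0]
contact_force: [1.1, -0.4, -0.7]
finger_gap: 0.0123
```

jog_arm --commands '[{"travel": [0, 0, 0], "rot": [0, 0, 0]}, {"travel": [0, 0, 0], "rot": [0, 0, 0]}, {"travel": [0, 0, 0], "rot": [0, 0, 0]}]'

```text
t: 16.08
tcp_pos: [0.5502, -0.0214, 0.231]
tcp_rot: [-3.141, -0.0, 0.006]
contact_force: [-0.3, 1.2, -0.7]
finger_gap: 0.0121
```

```bash
python3 - <<'E'
from bench import *
from h import *
g=grab_frame("scene");f=grab_frame("wrist");cv2.imwrite("pics/s12.png",np.hstack([cv2.resize(g["img"][110:240,190:320],(390,390),interpolation=2),cv2.resize(f["img"][100:300,150:350],(390,390),interpolation=2)]))
P=cloud(g);Z=P[...,2]
hsv=cv2.cvtColor(g["img"],cv2.COLOR_BGR2HSV)
for lo,hi in((.06,.08),(.03,.06)):
    m=(Z>lo)&(Z<hi)&(P[...,0]>.45)&(P[...,0]<.62)&(P[...,1]>-.12)&(P[...,1]<.05)
    print("beaker",cv2.minEnclosingCircle(P[m][:,:2].astype(np.float32)*1000))
m=(Z>.1)&(Z<.19)&(np.abs(P[...,0]-.549)<.04)&(np.abs(P[...,1]+.027)<.04)
for a in np.arange(.1,.19,.01):
    k=m&(Z>=a)&(Z<a+.01);print(round(a,2),k.sum(),P[k].mean(0).round(4) if k.any() else 0)
P=fcloud(f);Z=P[...,2]
m=(Z>.062)&(Z<.078)&(P[...,0]>.5)&(P[...,0]<.6)&(P[...,1]>-.08)&(P[...,1]<.03)
print("wrist beaker",m.sum(),cv2.minEnclosingCircle(P[m][:,:2].astype(np.float32)*1000))
E
python3 go.py .549 -.027 .15 0
```

```text
beaker ((549.7076416015625, -25.57977867126465), 34.78523635864258)
beaker ((549.7619018554688, -25.443431854248047), 32.89765548706055)
0.1 0 0
0.11 0 0
0.12 0 0
0.13 16 [ 0.5542 -0.0171  0.1361]
0.14 17 [ 0.5538 -0.0178  0.1452]
0.15 12 [ 0.5545 -0.0168  0.1544]
0.16 21 [ 0.5547 -0.0162  0.1648]
0.17 17 [ 0.5548 -0.016   0.1751]
0.18 19 [ 0.5546 -0.0159  0.1851]
wrist beaker 735 ((548.9005737304688, -28.687850952148438), 33.715003967285156)
t 16.18 pos [ 0.5501 -0.022   0.231 ] rpy [-1.7998e+02 -2.0000e-02  3.1000e-01] F [-0.4  1.  -0.5] gap 0.0121
travel [-0.0012  0.005   0.081 ] rot [-0.02 -0.02  0.31] j [-0.48  0.19  0.49  1.72 -0.09  1.26  0.04]
```

View pics/s12.png

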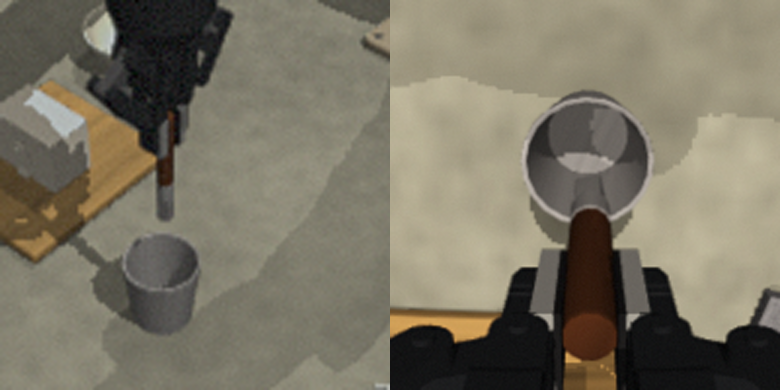

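Tool and beaker line up. The foot is about 0.100 below the TCP and the beaker centre is near (0.549, -0.027). Lowering.

jog_arm --commands '[{"travel": [-0.001, 0.005, 0], "rot": [0, 0, 0]}, {"travel": [-0.001, 0.005, 0.015], "rot": [0, 0, 0]}, {"travel": [-0.001, 0.005, 0.035], "rot": [0, 0, 0]}, {"travel": [-0.001, 0.005, 0.045], "rot": [0, 0, 0]}, {"travel": [-0.001, 0.005, 0.05], "rot": [0, 0, 0]}]'

```text
t: 16.6
tcp_pos: [0.5482, -0.0283, 0.1793]
tcp_rot: [3.141, 0.002, 0.004]
contact_force: [-0.4, -0.4, -0.2]
finger_gap: 0.0123
```

jog_arm --commands '[{"travel": [0, 0, 0], "rot": [0, 0, 0]}, {"travel": [0, 0, 0], "rot": [0, 0, 0]}, {"travel": [0, 0, 0], "rot": [0, 0, 0]}]'

```text
t: 16.85
tcp_pos: [0.5495, -0.0283, 0.1817]
tcp_rot: [-3.141, -0.001, 0.004]
contact_force: [-0.1, 1.2, -0.3]
finger_gap: 0.0127
```

```bash
python3 go.py .549 -.027 .11 0
```

```text
t 16.85 pos [ 0.5495 -0.0283  0.1817] rpy [-1.7999e+02 -7.0000e-02  2.1000e-01] F [-0.1  1.2 -0.3] gap 0.0127
travel [-0.0006 -0.0013  0.0717] rot [-0.01 -0.07  0.21] j [-0.46  0.23  0.49  1.78 -0.12  1.16  0.07]
```

jog_arm --commands '[{"travel": [0, -0.001, 0.015], "rot": [0, 0, 0]}, {"travel": [0, -0.001, 0.035], "rot": [0, 0, 0]}, {"travel": [0, -0.001, 0.052], "rot": [0, 0, 0]}, {"travel": [0, -0.001, 0.06], "rot": [0, 0, 0]}, {"travel": [0, -0.001, 0.063], "rot": [0, 0, 0]}]'

```text
t: 17.27
tcp_pos: [0.5487, -0.0272, 0.1172]
tcp_rot: [3.141, 0.001, 0.004]
contact_force: [0.5, 0.2, -0.2]
finger_gap: 0.0123
```

jog_arm --commands '[{"travel": [0, 0, 0], "rot": [0, 0, 0]}, {"travel": [0, 0, 0], "rot": [0, 0, 0]}, {"travel": [0, 0, 0], "rot": [0, 0, 0]}]'

```text
t: 17.52
tcp_pos: [0.5497, -0.0273, 0.119]
tcp_rot: [-3.141, -0.002, 0.004]
contact_force: [-0.2, 0.6, -0.3]
finger_gap: 0.0122
```

```bash
python3 go.py .549 -.027 .108 0
python3 - <<'E'
from bench import *
from h import *
g=grab_frame("scene");f=grab_frame("wrist");cv2.imwrite("pics/s13.png",np.hstack([cv2.resize(g["img"][110:240,190:320],(390,390),interpolation=2),cv2.resize(f["img"][100:300,150:350],(390,390),interpolation=2)]))
E
```

```text
t 17.52 pos [ 0.5497 -0.0273  0.119 ] rpy [-1.7998e+02 -1.0000e-01  2.0000e-01] F [-0.2  0.6 -0.3] gap 0.0122
travel [-0.0007 -0.0003  0.011 ] rot [-0.02 -0.1   0.2 ] j [-0.44  0.3   0.48  1.84 -0.16  1.03  0.1 ]
```

View pics/s13.png

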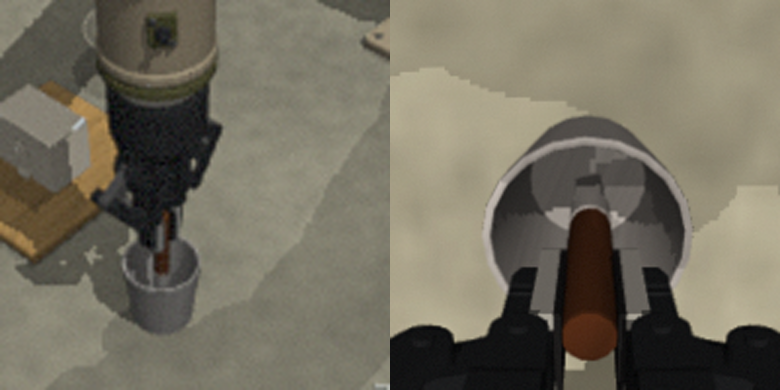

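jog_arm --commands '[{"travel": [0, 0, 0.004], "rot": [0, 0, 0]}, {"travel": [0, 0, 0.007], "rot": [0, 0, 0]}, {"travel": [0, 0, 0.008], "rot": [0, 0, 0]}, {"travel": [0, 0, 0.008], "rot": [0, 0, 0]}]'

```text
t: 17.95
tcp_pos: [0.5487, -0.0272, 0.1093]
tcp_rot: [3.142, 0.001, 0.004]
contact_force: [0.4, 0.5, -0.4]
finger_gap: 0.0126
```

jog_arm --commands '[{"travel": [0, 0, 0.001], "rot": [0, 0, 0]}, {"travel": [0, 0, 0.002], "rot": [0, 0, 0]}, {"travel": [0, 0, 0.002], "rot": [0, 0, 0]}]'

```text
t: 18.2
tcp_pos: [0.5489, -0.0273, 0.1076]
tcp_rot: [-3.142, 0.0, 0.004]
contact_force: [0.7, -0.3, -0.3]
finger_gap: 0.0124
```

jog_arm --commands '[{"travel": [0, 0, 0.001], "rot": [0, 0, 0]}, {"travel": [0, 0, 0.001], "rot": [0, 0, 0]}, {"travel": [0, 0, 0.001], "rot": [0, 0, 0]}]'

```text
t: 18.45
tcp_pos: [0.549, -0.0273, 0.1068]
tcp_rot: [-3.142, -0.0, 0.004]
contact_force: [-0.2, -0.7, -1.5]
finger_gap: 0.0125
```

jog_arm --commands '[{"travel": [0, 0, 0.001], "rot": [0, 0, 0]}, {"travel": [0, 0, 0.001], "rot": [0, 0, 0]}, {"travel": [0, 0, 0.001], "rot": [0, 0, 0]}]'

```text
t: 18.7
tcp_pos: [0.549, -0.0272, 0.1057]
tcp_rot: [-3.142, 0.0, 0.004]
contact_force: [-1.1, -0.1, -0.7]
finger_gap: 0.0124
```

jog_arm --commands '[{"travel": [0, 0, 0.0005], "rot": [0, 0, 0]}, {"travel": [0, 0, 0.0005], "rot": [0, 0, 0]}, {"travel": [0, 0, 0.0005], "rot": [0, 0, 0]}]'

```text
t: 18.95
tcp_pos: [0.549, -0.0272, 0.1053]
tcp_rot: [-3.142, 0.0, 0.004]
contact_force: [-0.2, -0.7, -0.3]
finger_gap: 0.0118
```

The foot is now within about a millimetre of the floor. Releasing.

jog_arm --commands '[{"travel": [0, 0, 0], "rot": [0, 0, 0]}, {"travel": [0, 0, 0], "rot": [0, 0, 0]}, {"travel": [0, 0, 0], "rot": [0, 0, 0]}, {"travel": [0, 0, 0], "rot": [0, 0, 0]}, {"travel": [0, 0, 0], "rot": [0, 0, 0]}]' --claw 180

```text
t: 19.37
tcp_pos: [0.549, -0.0273, 0.1053]
tcp_rot: [-3.142, -0.0, 0.004]
contact_force: [0.3, 0.4, -0.1]
finger_gap: 0.0253
```

jog_arm --commands '[{"travel": [0, 0, 0], "rot": [0, 0, 0]}, {"travel": [0, 0, 0], "rot": [0, 0, 0]}, {"travel": [0, 0, 0], "rot": [0, 0, 0]}, {"travel": [0, 0, 0], "rot": [0, 0, 0]}, {"travel": [0, 0, 0], "rot": [0, 0, 0]}]' --claw 40

```text
t: 19.78
tcp_pos: [0.549, -0.0272, 0.1053]
tcp_rot: [-3.141, -0.0, 0.004]
contact_force: [0.3, 0.8, 0.5]
finger_gap: 0.0719
```

jog_arm --commands '[{"travel": [0, 0, 0], "rot": [0, 0, 0]}, {"travel": [0, 0, 0], "rot": [0, 0, 0]}, {"travel": [0, 0, 0], "rot": [0, 0, 0]}]' --claw 0

```text
t: 20.03
tcp_pos: [0.549, -0.0273, 0.1053]
tcp_rot: [-3.141, -0.0, 0.004]
contact_force: [-0.4, 0.3, -0.7]
finger_gap: 0.0851
```

Run:
```python
from bench import *
from h import *
g=grab_frame("scene");f=grab_frame("wrist");cv2.imwrite("pics/s14.png",np.hstack([cv2.resize(g["img"][110:240,190:320],(390,390),interpolation=2),cv2.resize(f["img"][100:300,150:350],(390,390),interpolation=2)]))
```

```text
(no output)
```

View pics/s14.png

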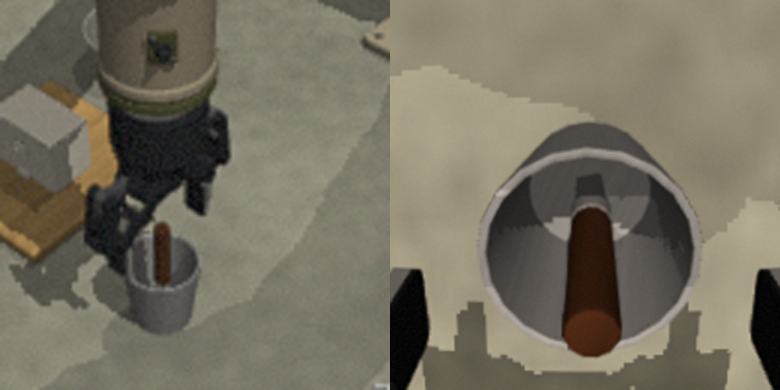

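The tool stands in the beaker and the jaws are fully open around it. I'll rise straight up.

jog_arm --commands '[{"travel": [0, 0, -0.02], "rot": [0, 0, 0]}, {"travel": [0, 0, -0.05], "rot": [0, 0, 0]}, {"travel": [0, 0, -0.085], "rot": [0, 0, 0]}, {"travel": [0, 0, -0.12], "rot": [0, 0, 0]}, {"travel": [0, 0, -0.15], "rot": [0, 0, 0]}]'

```text
t: 20.55
tcp_pos: [0.5491, -0.0275, 0.2577]
tcp_rot: [-3.141, -0.001, 0.003]
contact_force: [1.2, -0.1, -0.2]
finger_gap: 0.0853
```

jog_arm --commands '[{"travel": [0, 0, 0], "rot": [0, 0, 0]}, {"travel": [0, 0, 0], "rot": [0, 0, 0]}, {"travel": [0, 0, 0], "rot": [0, 0, 0]}, {"travel": [0, 0, 0], "rot": [0, 0, 0]}, {"travel": [0, 0, 0], "rot": [0, 0, 0]}]'

```text
t: 20.97
tcp_pos: [0.5484, -0.0272, 0.254]
tcp_rot: [3.141, 0.002, 0.004]
contact_force: [0.3, -0.6, -0.0]
finger_gap: 0.0851
```

```bash
python3 go.py .549 -.027 .25 0
python3 - <<'E'
from bench import *
from h import *
import pickle;F0=pickle.load(open("f0.pkl","rb"))
g=grab_frame("scene");t=grab_frame("top")
cv2.imwrite("pics/s15.png",np.vstack([np.hstack([cv2.resize(g["img"],(400,300)),cv2.resize(t["img"],(400,300))]),cv2.resize(g["img"][110:260,160:360],(800,300),interpolation=2)*0+cv2.copyMakeBorder(cv2.resize(g["img"][110:260,160:360],(400,300),interpolation=2),0,0,0,400,0)]))
P=cloud(g);Z=P[...,2]
def c(n,lo,hi,b):
    m=(Z>lo)&(Z<hi)&(P[...,0]>b[0])&(P[...,0]<b[1])&(P[...,1]>b[2])&(P[...,1]<b[3])
    print(n,m.sum(),np.median(Z[m]).round(4),cv2.minAreaRect(P[m][:,:2].astype(np.float32)*1000))
c("beaker",.03,.06,(.45,.62,-.12,.05));c("guard",.07,.085,(.4,.6,-.32,-.14));c("tool",.075,.14,(.5,.6,-.08,.02));c("tooltop",.11,.14,(.5,.6,-.08,.02))
c("loaf",.03,.08,(.6,.9,-.1,.25));c("bowl",.03,.06,(.2,.45,-.45,-.2))
d=cv2.absdiff(g["img"],F0["scene"]["img"]).max(2)
print("scraper diff",d[190:245,365:435].mean(),"brush diff",d[205:250,100:185].mean())
E
```

```text
t 20.97 pos [ 0.5484 -0.0272  0.254 ] rpy [1.7998e+02 1.3000e-01 2.0000e-01] F [ 0.3 -0.6 -0. ] gap 0.0851
travel [ 0.0006 -0.0002  0.004 ] rot [0.02 0.13 0.2 ] j [-0.48  0.17  0.5   1.69 -0.08  1.31  0.04]
beaker 296 0.0464 ((550.597900390625, -24.770305633544922), (62.6893424987793, 59.98424530029297), 41.596839904785156)
guard 372 0.0764 ((495.0791931152344, -233.75048828125), (51.29876708984375, 81.42362213134766), 0.2089599221944809)
tool 74 0.0993 ((550.9389038085938, -23.904972076416016), (10.5991849899292, 13.988301277160645), 80.6788101196289)
tooltop 21 0.1134 ((550.022705078125, -23.5836181640625), (13.033829689025879, 9.529237747192383), 5.892353057861328)
loaf 3724 0.0563 ((791.4199829101562, 62.709712982177734), (153.34857177734375, 154.3140411376953), 8.416727066040039)
bowl 40 0.0409 ((320.49395751953125, -295.8359375), (93.22126770019531, 51.14961242675781), 88.04695129394531)
scraper diff 20.80909090909091 brush diff 5.459869281045751
```

View pics/s15.png

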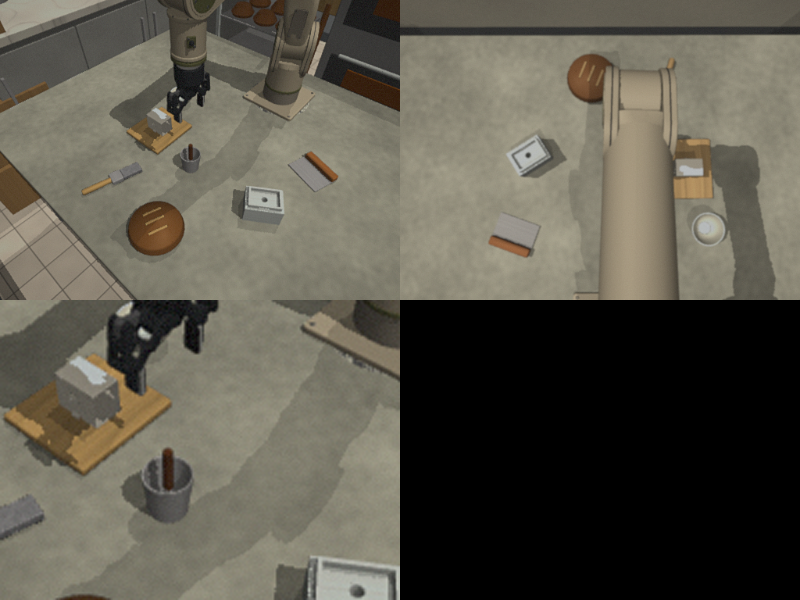

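```bash
python3 -c "
from bench import *
print(close_job())"
```

```text
the job is handed in; nothing more can be done
None
```

The job is done and handed in at about 21 s of the 61 s allowed.

**Guard:** I pinched it across the button until the jaws read 49 mm, so the tab was pressed flush. It lifted straight off with no sign of catching; the wrist force stayed under 2 N. It now stands upright and square near the middle of the board, with its top at z = 0.076 m (0.077 expected).

**Scoring tool:** I pulled it straight up out of the well and lowered it, blade end down, into the beaker. I let go within an estimated 1 mm of the beaker floor; I never felt contact there. It stands upright with its top at about 0.113 to 0.115 m.

**Last checks:**
- **Beaker:** standing, and within 1 to 2 mm of its first measured place, which is within camera error.
- **Loaf and brush:** unchanged within camera error.
- **Bowl:** partly hidden by the arm in the last scene view. Its fit there was off (40 points, centre 12 mm from before), but it looks in place from the top.
- **Scraper:** its image patch differed from the start (about 21 grey levels), probably from the arm's moving shadow. It looks unmoved, and the arm never worked near it.
- **Forces:** the highest force read was about 15 N, when setting the guard on the board.

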